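Thread a long safety ruler out of a half-closed carton

TASK

An aluminium safety ruler, longer than the opening, lies in the half-closed carton with one end under the taped cover. Grip it by its upright rib, tilt it so that its free end comes out first and draw it out diagonally through the opening without forcing the carton, then turn it back to about level and finish still holding it in the gripper, level and at rest, with all of it at least 5 cm above the top of the carton. Do not push the other things about.

Things in the scene. Friction and masses are not known exactly. Their poses are not given: they have to be found in the camera images.
- carton: Fixed brown carton, 320 x 230 mm outside (its x, y), 80 mm high; board 5 mm: inside 310 x 220, inner floor at z 5. A rigid taped cover (4 mm, top at 80) shuts the top from the -x end to x = -10 mm; from there to the +x end wall (x = +155) it is open, full width. Open flaps hang 6 mm outside the walls. Origin: centre of underside, z up; its +x points away from the robot and left (yaw 0.3 to 1.1).
- gap_centre (a point): Centre of the carton's opening, at the height of its top (80 mm), at x = +72.5 mm, y = 0 of the carton's frame; axes as the carton.
- ruler: Loose aluminium safety ruler, T-shaped: flat blade 290 x 36 x 4 mm, upright rib 12 mm wide along its whole middle line, 24 mm high over all, 0.10 to 0.18 kg, balanced at its middle. Starts flat on the carton's inner floor, rib up, along the carton's x within 0.06 rad. Origin: centre of underside; x along it to the end under the opening, z up. The -x end lies under the cover.
- ruler_open_end (a point): Middle of the ruler's +x end (x = +145 mm of its frame), 2 mm above its underside: the end that starts under the opening; axes as the ruler.
- ruler_covered_end (a point): Middle of the ruler's -x end (x = -145 mm of its frame), 2 mm above its underside: the end that starts under the cover; axes as the ruler.
- tape_white: Bystander: white tape roll, 80 mm across, 20 mm high, lying flat on the carton's cover near its closed end. Origin: centre of its underside.
- seal_bottle: Bystander: small bottle with a pointed cap, 42 mm across and 128 mm tall, standing on the bench to the right of the carton. Origin: centre of its underside.
- tape_measure: Bystander: grey and black tape measure, 39 x 81 x 62 mm, standing on the bench beyond the carton on the left. Origin: centre of its underside.

How it is judged:
By the outcome, as a careful person would: the job done as asked, in the order asked, and still so for the second after the job is handed in, while the arm keeps its last pose, push and grip.
It also fails if it takes over 38 s, if anything falls off the work surface, if the arm or the gripper's body presses on something with over 40 N, if the wrist force passes 120 N, or if a joint passes its speed limit or range.

ROBOT

A 6-joint arm with a two-finger parallel gripper is mounted at the origin on a cart in front of the work surface, level with it; the furniture and walls round the work are solid. World frame = base frame: x ahead of the robot, y to its left, z up, the work surface at z = 0. Lengths are in m, angles in rad, forces in N, time in s.
With the tool pointing down it reaches from about 0.35 to 0.725 m from the base axis. Payload 4.3 kg.
Tool frame: the origin (TCP) lies midway between the tips of the shut fingers; the grasp point (between the pads) lies env.hold_point_z behind it (env.hold_point_z is the distance from the TCP to the grasp point, in m); z points along the fingers, y is the direction in which the jaws open and shut (so a half turn about z gives the same grasp; the last joint's range is limited). The gripper opens to 85 mm and grips with 20 to 120 N. Pads are 22 mm wide; open, the fingers measure 114 mm over their backs; the gripper's body (76 mm by 85 mm) begins 54 mm behind the grasp point. The pads swing forward as they close: fully open they stand 13 mm farther back than shut.
Start: joints at [1.122, 0.377, 0.081, 1.274, 0, 1.46], TCP at [0.191, 0.542, 0.231] pointing down, gripper open.
Joint ranges: [-2.72, 2.72], [-0.84, 1.66], [-1.02, 1.22], [-1.77, 2.12], [-1.37, 1.28], [-3.14, 3.14]. Speed limits (rad/s): [2.57, 2.57, 3.14, 3.14, 3.14, 3.14].

INTERFACE

Orientations are given as a unit quaternion [w, x, y, z].
In Python, from cell import env gives the robot as it stands. The module is installed in compiled form; this text tells all that it offers. Calls block until the motion is done:
- env.move_to(position, orientation): joint-space move of the TCP to a pose.
- env.move_l(position, v=0.15, frame=None, stop_force=None): straight line of the TCP; frame=None keeps the orientation; v is the mean speed in m/s. With stop_force (N) it stops when the force on the tool has changed by that much, and returns True; else False.
- env.goto_joints(angles): joint-space move.
- env.grip(opening, effort=None): finger opening in m; effort is the grip in N (None keeps the last); returns when the fingers have stopped.
- env.wait(seconds).
- env.solve_ik(position, orientation): joint angles nearest the present ones, or None.
- env.read_state(): the state.
- env.read_camera(name): name is "scene" or "side" or "wrist"; returns the picture (420x560x3 uint8, red, green, blue); there is no depth.
- env.camera_params(name): a dict with "fx", "fy", "cx", "cy" (pixels), "k1" (the pictures are not rectified: a ray, as slopes to the right and down, at radius r is drawn at 1 + k1 r^2 times it, then the intrinsics apply), "T" (4x4, takes a point from camera to world coordinates). Camera axes: x right, y down, z forward; pixel columns grow to the right and rows downward; lengths in m; the calibration is good to about 2 mm. A picture is of the moment at which its call begins: read the wrist's pose just before it. camera_params takes no time and is no camera call; for the wrist camera it gives the pose at the moment of the call.
A pose or a line that the arm cannot do raises env.IKError and nothing moves.
- env.close_job(): hands the job in, once; it reports no verdict.
The state is a dict: "time": time; "qpos": joint angles; "dq": joint speeds; "joint_efforts": joint torques, N m; "ee_pos": TCP position; "orientation": TCP orientation; "force": force on the tool from outside, world axes, zero at the start; "moment": the same for the moment, N m; "finger_gap": finger opening in m.
Only numpy, scipy, OpenCV 4.12 (cv2) and the standard library are available. Lean on these libraries where they do the work, as an engineer would, in place of code of your own. Each camera call takes 0.05 s, during which the arm holds its last target. There are 200 camera calls.

## Working session

There is one attempt and no reset: what is moved stays moved. The work goes in short steps, each a Python script; the robot and the scene stay as the last script left them, time stands still between calls to the robot, and variables do not carry over. Pictures are saved under pics/ and viewed, about 8 in all and at most 12, crops included, and the job is handed in when it is done.

```bash
mkdir -p pics
cat > h.py <<'E'
import numpy as np, cv2
from cell import env
from scipy.spatial.transform import Rotation as R
def snap(name,fn):
    P=env.camera_params(name); im=env.read_camera(name)
    cv2.imwrite(f'pics/{fn}.png',cv2.cvtColor(im,cv2.COLOR_RGB2BGR)); np.save(f'pics/{fn}_T.npy',P,allow_pickle=True); return im,P
def KD(P): return np.array([[P['fx'],0,P['cx']],[0,P['fy'],P['cy']],[0,0,1.]]),np.array([P['k1'],0,0,0,0.])
def ray(P,uv):
    K,D=KD(P); n=cv2.undistortPoints(np.array(uv,float).reshape(-1,1,2),K,D)[:,0]
    T=np.array(P['T']); return T[:3,3],np.c_[n,np.ones(len(n))]@T[:3,:3].T
def at_z(P,uv,z):
    o,d=ray(P,uv); return o+d*((z-o[2])/d[:,2])[:,None]
def proj(P,X):
    T=np.linalg.inv(np.array(P['T'])); K,D=KD(P)
    return cv2.projectPoints(np.array(X,float).reshape(-1,1,3),cv2.Rodrigues(T[:3,:3])[0],T[:3,3],K,D)[0][:,0]
def load(fn): return np.load(f'pics/{fn}_T.npy',allow_pickle=True).item()
E
python3 - <<'E'
from h import *
s=env.read_state(); print(s['time'],s['ee_pos'],s['orientation'],env.hold_point_z,s['force'])
a,P=snap('scene','a0'); b,Q=snap('side','b0'); c,W=snap('wrist','c0')
for p in (P,Q,W): print(np.round(p['T'],3).tolist(),p['fx'],p['k1'])
E
```

```text
0.0 [0.190793   0.54173482 0.23034588] [-3.07194583e-04  1.68570600e-01  9.85689059e-01 -9.67915775e-04] 0.0187 [-0.42235002 -0.152571   -1.00883977]
[[0.556, -0.494, 0.669, -0.513], [-0.831, -0.345, 0.436, -0.701], [0.016, -0.798, -0.602, 1.005], [0.0, 0.0, 0.0, 1.0]] 491.84245923914585 -0.1228968146245742
[[-0.995, -0.052, 0.09, 0.429], [-0.104, 0.499, -0.86, 0.88], [0.0, -0.865, -0.502, 0.627], [0.0, 0.0, 0.0, 1.0]] 395.44417399904245 -0.06162932334286459
[[0.332, 0.895, 0.298, 0.115], [0.943, -0.315, -0.106, 0.57], [-0.001, 0.316, -0.949, 0.374], [0.0, 0.0, 0.0, 1.0]] 305.7218153226862 -0.06648683930432762
```

View pics/a0.png

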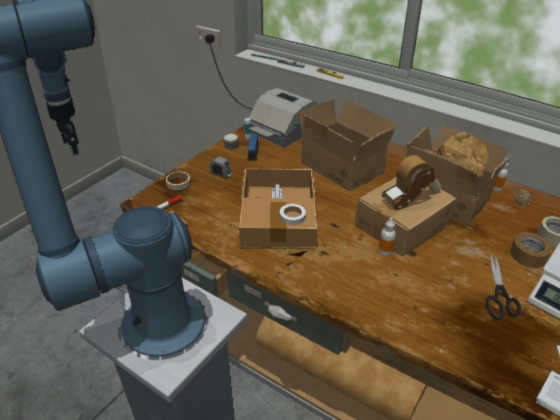

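View pics/c0.png

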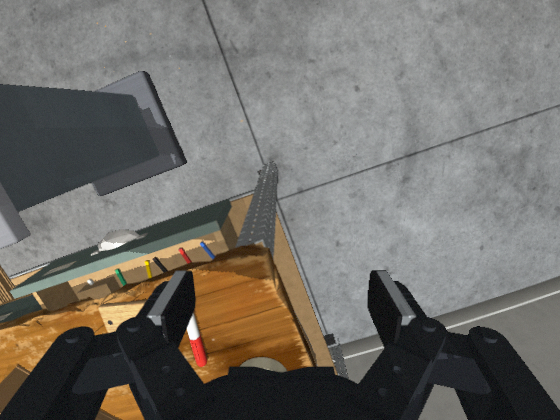

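View pics/b0.png

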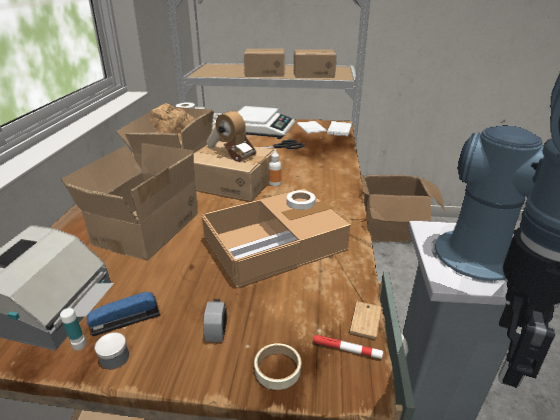

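The scene view has the carton at about (240-317, 170-247), with the ruler end at (277,192). In the side view the carton spans (203-350, 190-278) and the ruler lies from (232,252) to (298,232). I'll enlarge both.

Run:
```python
import cv2,numpy as np
b=cv2.imread('pics/b0.png')[180:290,195:360]; a=cv2.imread('pics/a0.png')[160:260,230:330]
B=cv2.resize(b,None,fx=4.8,fy=4.8,interpolation=cv2.INTER_CUBIC); A=cv2.resize(a,None,fx=6,fy=6,interpolation=cv2.INTER_CUBIC)
cv2.imwrite('pics/b0c.png',B);cv2.imwrite('pics/a0c.png',A)
```

```text
(no output)
```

View pics/b0c.png

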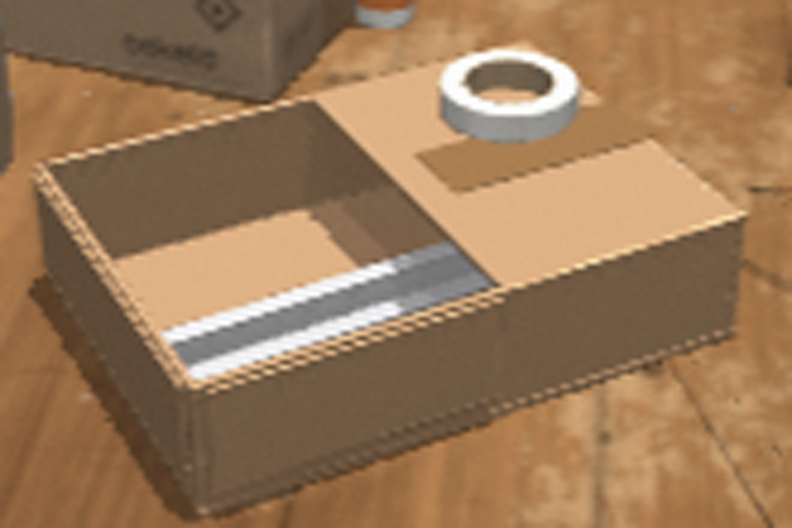

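View pics/a0c.png

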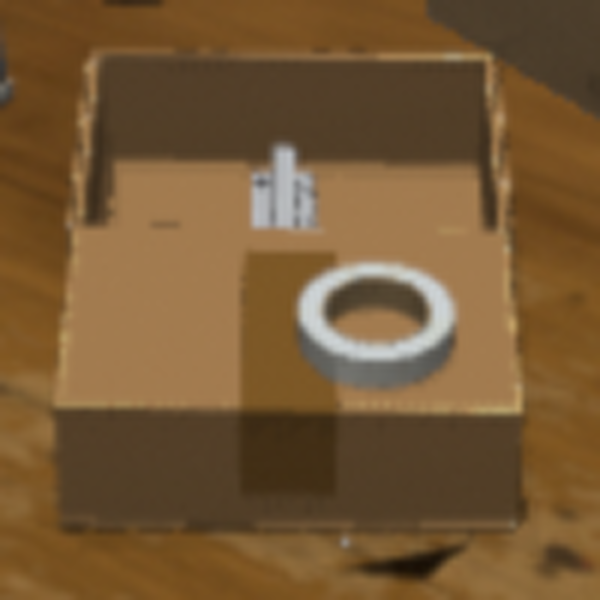

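```bash
cat > fit.py <<'E'
from h import *
from scipy.optimize import least_squares
P,Q=load('a0'),load('b0')
S=lambda u:np.array(u)/4.8+[195,180]
A=lambda u:np.array(u)/6+[230,160]
def W(p,L): L=np.atleast_2d(L); c,s=np.cos(p[2]),np.sin(p[2]); return L@np.array([[c,s,0],[-s,c,0],[0,0,1]])+[p[0],p[1],0]
C=[(P,A((57,407)),(-.16,.115,.08)),(P,A((520,410)),(-.16,-.115,.08)),(P,A((62,528)),(-.16,.115,0)),(P,A((520,526)),(-.16,-.115,0)),
(Q,S((747,213)),(-.16,.115,.08)),(Q,S((315,97)),(-.01,-.112,.08)),(Q,S((497,288)),(-.01,.112,.08)),
(P,A((78,230)),(-.01,.113,.08)),(P,A((503,232)),(-.01,-.113,.08)),(Q,S((735,335)),(-.16,.115,0))]
f=lambda p:np.concatenate([proj(c,W(p,l))[0]-u for c,u,l in C])
r=least_squares(f,[.4,.25,.6]); car=r.x
if __name__=='__main__':
    print(car,np.round(r.fun.reshape(-1,2),1).tolist())
    inv=lambda X:(X-[car[0],car[1],0])@W([0,0,car[2]],np.eye(3)).T
    print('rib top end, scene',inv(at_z(P,A([(272,146),(297,146)]),.029)))
    print('blade end', inv(at_z(P,A([(252,172),(318,172)]),.009)))
    print('cover line rib edges', inv(at_z(P,A([(272,228),(297,228)]),.029)),inv(at_z(P,A([(252,228),(320,228)]),.009)))
    print('side near blade edge',inv(at_z(Q,S([(193,377),(380,308)]),.009)))
    print('side z29 rib-top near edge',inv(at_z(Q,S([(172,348),(395,273)]),.029)))
    print('side z9  rib far edge',inv(at_z(Q,S([(163,330),(390,263)]),.029)))
    print('world tcp', W(car,[(.07,0,.08)]))
    print('tape',inv(at_z(P,A([(376,302)]),.1)))
E
python3 fit.py
```

```text
[0.53543415 0.0051174  0.58918554] [[-0.6, -0.8], [0.8, -0.3], [-0.4, -0.7], [-0.7, 0.6], [0.3, -0.4], [-0.3, -1.0], [1.3, -0.9], [-0.0, -1.7], [0.5, -1.1], [0.1, -0.5]]
rib top end, scene [[ 0.13327838  0.0125097   0.029     ]
 [ 0.13360166 -0.00191566  0.029     ]]
blade end [[ 0.1352553   0.02408516  0.009     ]
 [ 0.13610202 -0.01430524  0.009     ]]
cover line rib edges [[ 0.05377479  0.01129055  0.029     ]
 [ 0.05407073 -0.00259511  0.029     ]] [[ 0.08053786  0.02294973  0.009     ]
 [ 0.08135944 -0.01559479  0.009     ]]
side near blade edge [[0.126019   0.02287483 0.009     ]
 [0.00989531 0.013058   0.009     ]]
side z29 rib-top near edge [[ 1.35197016e-01  1.94747955e-02  2.90000000e-02]
 [-1.52083726e-05  1.23037159e-02  2.90000000e-02]]
side z9  rib far edge [[ 0.13355618  0.00238693  0.029     ]
 [-0.00206666  0.00224808  0.029     ]]
world tcp [[0.59363169 0.04401529 0.08      ]]
tape [[-0.10298902 -0.04266664  0.1       ]]
```

```bash
cat > plan.py <<'E'
from h import *
# ruler placement in carton xz-plane: a,b = underside of covered end (m), th = tilt; obstacle clearance
def clear(a,b,th):
    c,s=np.cos(th),np.sin(th); t=lambda p:np.array([(p[...,0]-a)*c+(p[...,1]-b)*s,-(p[...,0]-a)*s+(p[...,1]-b)*c]).T
    g=lambda x0,x1,z0,z1:np.stack(np.meshgrid(np.linspace(x0,x1,40),np.linspace(z0,z1,12)),-1).reshape(-1,2)
    out=[]
    for o in (g(-.16,-.01,.076,.08),g(.155,.166,0,.08),g(-.16,-.155,0,.08),g(-.155,.155,.0,.005)):
        q=t(o); d=np.maximum(np.abs(q-[.145,.012])-[.145,.012],0); out.append(np.hypot(*d.T).min()*1000)
    return np.round(out,1)
def tcp_pose(car,yaw,y0,a,b,th,sg,hz,flip,th0=0):
    """TCP pose for ruler (yaw world; y0 = carton y at carton x=0)"""
    e=np.array([np.cos(yaw),np.sin(yaw),0]); n=np.array([-e[1],e[0],0]); z=np.array([0,0,1.])
    ux=e*np.cos(th)+z*np.sin(th); uz=-e*np.sin(th)+z*np.cos(th)
    base=np.array([car[0],car[1],0])+y0*np.array([-np.sin(car[2]),np.cos(car[2]),0])
    p=base+e*a+z*b+ux*sg+uz*hz
    x,y=(ux,-n) if flip>0 else (-ux,n)
    q=R.from_matrix(np.c_[x,y,-uz]).as_quat()
    return p,[q[3],*q[:3]]
WP=[(-.151,.005,0),(-.146,.007,.08),(-.143,.007,.16),(-.140,.008,.24),(-.139,.0085,.29),
(-.10,.0205,.30),(-.05,.036,.31),(0,.055,.33),(.02,.095,.33),(.0,.19,.33),(-.03,.2,0)]
E
python3 - <<'E'
from plan import *; from fit import car
for w in WP: print(w,clear(*w))
yaw=car[2]+.035
for f in (1,-1):
  for sg in (.195,):
    for w in WP:
      p,q=tcp_pose(car,yaw,.005,*w,sg,.011,f); j=env.solve_ik(p,q)
      print(f,np.round(p,3),None if j is None else np.round(j,2))
P=load('a0')
print('box base',at_z(P,[(303,155),(347,184),(388,160),(358,207),(402,248)],0).round(3).tolist())
print('bottle',at_z(P,[(386,252)],0),'meas',at_z(P,[(221,176)],0))
p,q=tcp_pose(car,yaw,.005,-.151,.005,0,.195,.25,1); print(p,env.solve_ik(p,q))
p,q=tcp_pose(car,yaw,.005,-.151,.005,0,.195,.25,-1); print(p,env.solve_ik(p,q))
E
```

```text
(-0.151, 0.005, 0) [47. 16.  4.  0.]
(-0.146, 0.007, 0.08) [33.9 12.   7.2  2.3]
(-0.143, 0.007, 0.16) [22.9 11.9  8.3  2.6]
(-0.14, 0.008, 0.24) [11.1 13.7  9.6  3.1]
(-0.139, 0.0085, 0.29) [ 3.8 19.8  9.4  3.5]
(-0.1, 0.0205, 0.3) [ 2.4 18.5 47.9 15.5]
(-0.05, 0.036, 0.31) [ 1.9 20.6 97.7 31. ]
(0, 0.055, 0.33) [  2.2  26.6 147.2  50.2]
(0.02, 0.095, 0.33) [ 33.5  57.9 171.4  90. ]
(0.0, 0.19, 0.33) [110.5 154.3 190.1 185. ]
(-0.03, 0.2, 0) [120.  120.  173.3 195. ]
1 [0.568 0.035 0.016] [-0.05  0.52 -0.29  0.76  0.    2.47]
1 [0.571 0.037 0.034] [-0.07  0.46 -0.34  0.71  0.05  2.44]
1 [0.571 0.037 0.049] [-0.1   0.4  -0.41  0.65  0.11  2.42]
1 [0.571 0.037 0.065] [-0.14  0.34 -0.47  0.59  0.16  2.39]
1 [0.569 0.035 0.075] [-0.16  0.3  -0.51  0.55  0.2   2.38]
1 [0.6   0.058 0.089] [-0.11  0.33 -0.43  0.59  0.2   2.43]
1 [0.64  0.087 0.106] [-0.06  0.38 -0.31  0.64  0.19  2.48]
1 [0.679 0.115 0.129] [-0.01  0.42 -0.18  0.7   0.19  2.53]
1 [0.696 0.127 0.169] [ 0.01  0.42 -0.07  0.8   0.19  2.55]
1 [0.679 0.115 0.264] [-0.01  0.35  0.07  1.02  0.19  2.53]
1 [0.667 0.106 0.211] [0.06
[... 421 characters left out ...]
6  0.38 -0.31  0.64  0.19 -0.66]
-1 [0.679 0.115 0.129] [-0.01  0.42 -0.18  0.7   0.19 -0.61]
-1 [0.696 0.127 0.169] [ 0.01  0.42 -0.07  0.8   0.19 -0.59]
-1 [0.679 0.115 0.264] [-0.01  0.35  0.07  1.02  0.19 -0.61]
-1 [0.667 0.106 0.211] [ 0.06  0.6   0.39  1.36  0.   -0.56]
box base [[0.9, 0.138, 0.0], [0.823, -0.096, 0.0], [1.061, -0.151, 0.0], [0.724, -0.191, 0.0], [0.617, -0.397, 0.0]]
bottle [[ 0.57225075 -0.36337734  0.        ]] meas [[0.60349906 0.30571802 0.        ]]
[0.56835906 0.03498958 0.255     ] [-0.04990817  0.36158832  0.11887168  1.32807968  0.          2.46749895]
[0.56835906 0.03498958 0.255     ] [-0.04990817  0.36158832  0.11887168  1.32807968  0.         -0.67409371]
```

Run:
```python
from plan import *; from fit import car
p,q=tcp_pose(car,car[2]+.035,.005,-.151,.005,0,.195,.21,1)
env.move_to(p,q); s=env.read_state(); print(s['time'],s['ee_pos'],s['dq'].max() if hasattr(s['dq'],'max') else 0)
im,W=snap('wrist','c1')
cv2.imwrite('pics/c1b.png',cv2.resize(cv2.cvtColor(im,cv2.COLOR_RGB2BGR),(800,600),interpolation=cv2.INTER_CUBIC))
```

```text
2.4083 [0.568273   0.03592595 0.21507936] 0.004068618244782698
```

View pics/c1b.png

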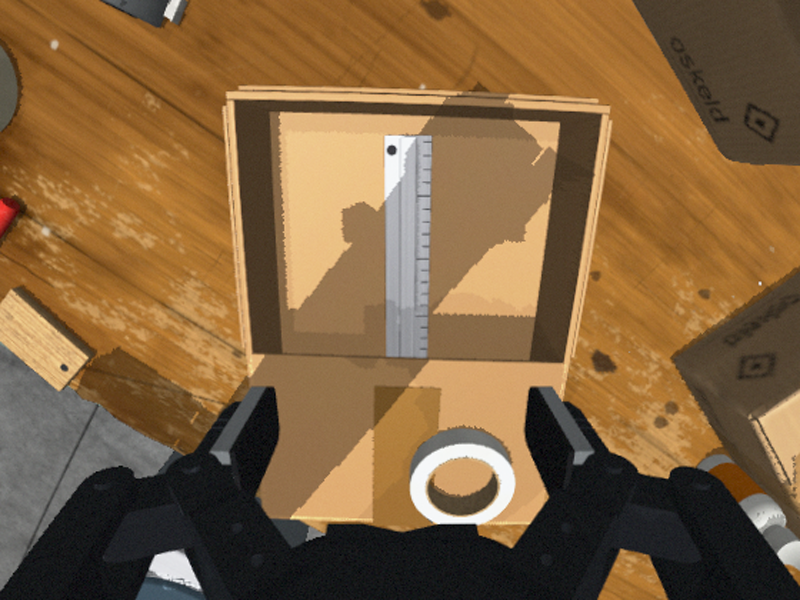

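The wrist view shows the ruler end at (385-432,136), its blade edges reaching the cover at (387,357) and (428,357), the cover edge from (250,354) to (565,362), and the end wall around row 100.

Run:
```python
from plan import *; from fit import car,W as CW
P=load('c1')
print(car)
inv=lambda X:((X-[car[0],car[1],0])@CW([0,0,car[2]],np.eye(3)).T*1000).round(1).tolist()
g=lambda uv,z:at_z(P,(np.array(uv,float)+.5)*.7-.5,z)
b=g([(385.5,136),(432,137),(387,356),(428.5,356)],.009)
print('blade',inv(b)); far=(b[0]+b[1])/2; nr=(b[2]+b[3])/2; print('yaw',np.arctan2(*(far-nr)[1::-1]), 'world far',far)
print('cover edge',inv(g([(252,354),(565,362)],.08)))
print('wall top outer/inner',inv(g([(230,93),(608,106),(238,100),(603,110)],.08)))
print('floor corners',inv(g([(279,111),(560,121)],.005)))
for th in (.24,.26,.27,.28):
  for b in (.005,.006,.008): print(th,b,clear(-.139,b,th))
```

```text
[0.53543415 0.0051174  0.58918554]
blade [[142.5, 23.7, 9.0], [143.1, -11.4, 9.0], [-39.2, 17.7, 9.0], [-37.9, -18.8, 9.0]]
yaw 0.6258714574531693 world far [0.65079224 0.08957617 0.009     ]
cover edge [[-7.8, 111.5, 80.0], [-5.9, -110.2, 80.0]]
wall top outer/inner [[161.3, 113.9, 80.0], [162.9, -111.5, 80.0], [157.5, 109.2, 80.0], [160.4, -108.8, 80.0]]
floor corners [[158.5, 104.8, 5.0], [159.6, -108.6, 5.0]]
0.24 0.005 [14.3 12.4 10.3  0.1]
0.24 0.006 [13.3 12.5 10.3  1. ]
0.24 0.008 [11.4 12.7 10.5  3. ]
0.26 0.005 [11.5 13.8  9.9  0.1]
0.26 0.006 [10.5 13.8  9.8  1. ]
0.26 0.008 [ 8.6 14.  10.1  3. ]
0.27 0.005 [10.  14.7  9.6  0.1]
0.27 0.006 [ 9.1 14.9  9.6  1. ]
0.27 0.008 [ 7.1 15.5  9.8  3. ]
0.28 0.005 [ 8.6 16.1  9.4  0.1]
0.28 0.006 [ 7.6 16.5  9.4  1. ]
0.28 0.008 [ 5.7 17.3  9.6  3. ]
```

```bash
cat >> plan.py <<'E'
CAR=np.array([.53543+.0025*.831,.00512+.0025*.556,.584]); YAW=.626; FAR=np.array([.6508,.0896,0]); A0=-.150; SG=.195; HZ=.007
def pose(a,b,th,hz=HZ):
    e=np.array([np.cos(YAW),np.sin(YAW),0]); base=FAR-e*(A0+.29)
    return tcp_pose([*base[:2],YAW],YAW,0,a,b,th,SG,hz,1)
def run(wps,v=.05,sf=10):
    for w in wps:
        p,q=pose(*w); hit=env.move_l(p,v=v,frame=q,stop_force=sf); s=env.read_state()
        print(w,'HIT' if hit else '',round(s['time'],2),np.round(s['force'],1),np.round(s['ee_pos']-p,4),round(s['finger_gap'],4))
        if hit: break
E
python3 - <<'E'
from plan import *
p,q=pose(A0,.005,0,.09); env.move_l(p,v=.15,frame=q)
p,q=pose(A0,.005,0); print(env.move_l(p,v=.08,frame=q,stop_force=8))
s=env.read_state(); print(s['time'],s['ee_pos'],s['force'])
env.grip(.0,effort=80); s=env.read_state(); print(s['time'],s['finger_gap'],s['ee_pos'],s['force'],s['moment'])
im,_=snap('wrist','c2'); im2,_=snap('side','b2')
o=np.vstack([cv2.resize(im[:,60:500],(440,330)),cv2.resize(im2[170:285,190:360],(440,270),interpolation=cv2.INTER_CUBIC)])
cv2.imwrite('pics/d2.png',cv2.cvtColor(o,cv2.COLOR_RGB2BGR))
E
```

```text
False
4.5917 [0.57442585 0.03390534 0.01260534] [-0.37176624  0.2699777   0.07114524]
5.2667 0.010043655154955209 [0.57406653 0.03392822 0.0123307 ] [-1.07809627 -0.71866748  3.20221086] [ 0.03132168  0.13147522 -0.08421674]
```

View pics/d2.png

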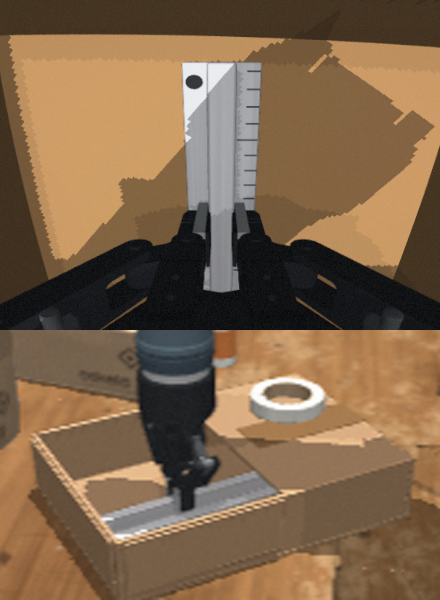

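The grip on the rib is good, and the rib sits centred between the pads. Next I tilt it and draw it out.

Run:
```python
from plan import *
sl=lambda d:(-.139+d*np.cos(.265),.0065+d*np.sin(.265),.265)
W=[(-.147,.007,.06),(-.144,.0075,.12),(-.141,.0075,.19),sl(0)]
for w in W+[sl(.05),sl(.1),sl(.15)]: print(np.round(w,3),clear(*w))
run(W,v=.04)
im,_=snap('wrist','c3'); im2,_=snap('side','b3')
o=np.vstack([cv2.resize(im[:,60:500],(440,330)),cv2.resize(im2[170:285,190:360],(440,270),interpolation=cv2.INTER_CUBIC)])
cv2.imwrite('pics/d3.png',cv2.cvtColor(o,cv2.COLOR_RGB2BGR))
```

```text
[-0.147  0.007  0.06 ] [36.7 12.8  6.7  2. ]
[-0.144  0.008  0.12 ] [28.  11.2  8.3  3.1]
[-0.141  0.008  0.19 ] [18.5 11.6  9.7  2.8]
[-0.139  0.006  0.265] [ 9.3 14.3  9.7  1.5]
[-0.091  0.02   0.265] [ 9.3  6.1 58.  14.6]
[-0.042  0.033  0.265] [  9.3   6.1 106.2  27.7]
[0.006 0.046 0.265] [ 11.8   6.1 154.5  40.8]
(-0.147, 0.007, 0.06)  5.87 [-0.4 -0.3 -1.3] [-0.0002 -0.0002  0.0003] 0.0101
(-0.144, 0.0075, 0.12)  6.33 [-0.5 -0.4 -1.7] [-0.0001 -0.0002  0.0004] 0.0101
(-0.141, 0.0075, 0.19)  6.81 [ 0.8  0.3 -1.6] [-0.0002 -0.0002  0.0002] 0.0099
(np.float64(-0.139), np.float64(0.0065), 0.265)  7.29 [ 0.3 -0.4 -0.6] [-0.0001 -0.0002  0.0001] 0.0096
```

View pics/d3.png

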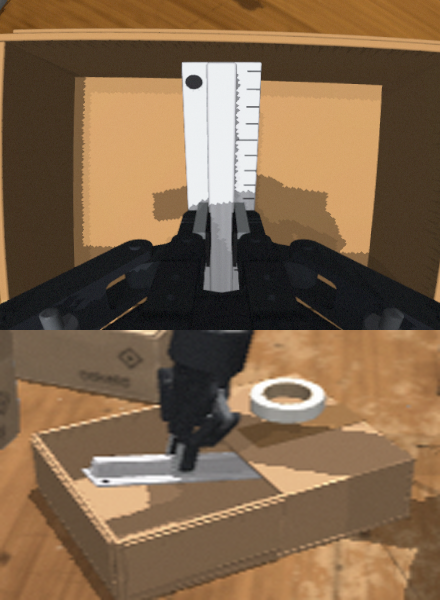

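The ruler end is at row 62 in both wrist views, so it hasn't slipped in the grip. It's tilted 15° with the open end above the wall. I'll pick slide waypoints that balance the margins.

```bash
cat > go.py <<'E'
from plan import *
def best(a):
    return max(((clear(a,b,th)[[0,1]].min(),clear(a,b,th)[3]>3,a,b,th) for th in np.arange(.25,.40,.02) for b in np.arange(.007,.10,.003)),key=lambda t:(t[1],t[0]))
W=[best(a)[2:] for a in (-.13,-.10,-.07,-.04,-.01,.01)]
E
python3 - <<'E'
from go import *
for w in W: print(np.round(w,3),clear(*w))
a,b,th=W[-1]
print([env.solve_ik(*pose(*w)) is not None for w in W+[(a,b+.06,th),(a,b+.14,th),(-.05,.2,.0)]])
E
```

```text
[-0.13   0.097  0.25 ] [17.  87.  30.2 92. ]
[-0.1    0.097  0.25 ] [17.1 79.6 57.6 92. ]
[-0.07   0.097  0.25 ] [17.1 72.1 86.6 92. ]
[-0.04   0.019  0.39 ] [ 17.3  17.7 105.9  14.5]
[-0.01   0.031  0.39 ] [ 17.6  17.4 135.9  26.1]
[0.01  0.097 0.25 ] [ 26.2  52.3 164.1  92. ]
[True, True, True, True, True, True, True, True, True]
```

Run:
```python
from plan import *
W=[(-.132,.0095,.272),(-.10,.014,.31),(-.07,.017,.35),(-.04,.020,.385),(-.01,.032,.39),(.015,.05,.39)]
full=[(-.139,.0065,.265)]+W
m=np.min([clear(*(np.array(p)*(1-t)+np.array(q)*t)) for p,q in zip(full,full[1:]) for t in np.linspace(.1,1,8)],axis=0)
for w in W: print(w,clear(*w))
print('min along',m)
if m[[0,1]].min()>6:
    run(W,v=.07); a,b,th=W[-1]; run([(a,b+.05,th),(a-.01,b+.13,th)],v=.12)
    im,_=snap('wrist','c4'); im2,_=snap('side','b4')
    o=np.vstack([cv2.resize(im[:,60:500],(440,330)),cv2.resize(im2[120:285,160:400],(440,270),interpolation=cv2.INTER_CUBIC)])
    cv2.imwrite('pics/d4.png',cv2.cvtColor(o,cv2.COLOR_RGB2BGR))
```

```text
(-0.132, 0.0095, 0.272) [ 7.3 10.7 16.9  4.6]
(-0.1, 0.014, 0.31) [ 7.6 14.9 47.7  9. ]
(-0.07, 0.017, 0.35) [10.8 18.  76.8 12.2]
(-0.04, 0.02, 0.385) [ 16.6  17.6 106.   15.5]
(-0.01, 0.032, 0.39) [ 16.7  18.3 135.9  27.1]
(0.015, 0.05, 0.39) [ 16.3  25.5 160.9  45.1]
min along [ 7.1 10.1 10.4  2. ]
(-0.132, 0.0095, 0.272)  7.65 [-0.1  0.2 -0.5] [0.001  0.0002 0.0005] 0.0095
(-0.1, 0.014, 0.31)  8.25 [ 0.4  0.8 -1. ] [-0.0001  0.0001 -0.    ] 0.0097
(-0.07, 0.017, 0.35)  8.82 [ 0.   0.9 -0.7] [-0.      0.0001  0.    ] 0.0101
(-0.04, 0.02, 0.385)  9.38 [-0.6  0.8 -1.2] [ 0.      0.0001 -0.    ] 0.0099
(-0.01, 0.032, 0.39)  9.98 [-0.2 -0.2 -1.4] [-0.0002  0.0001 -0.0002] 0.0098
(0.015, 0.05, 0.39)  10.57 [ 1.1  0.2 -1.3] [-0.0003 -0.0001 -0.0003] 0.0099
(0.015, 0.1, 0.39)  11.14 [ 0.1  0.1 -1.7] [-0.0004 -0.0002 -0.0005] 0.01
(0.004999999999999999, 0.18, 0.39)  11.97 [-0.6  0.1 -1.3] [-0.0006  0.     -0.0014] 0.0098
```

View pics/d4.png

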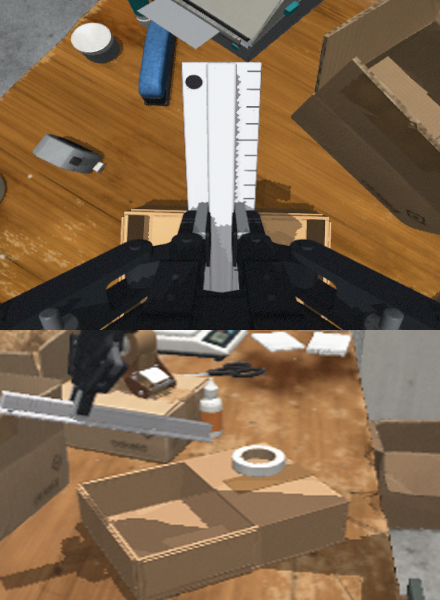

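The ruler is fully out: in the side view it runs from (0,400) to (220,435), clear of the carton, and it still hasn't moved in the grip. Now I level it.

Run:
```python
from plan import *
run([(-.01,.20,.2),(-.03,.20,0)],v=.08)
env.wait(.8); s=env.read_state(); print(s['time'],s['ee_pos'],np.abs(s['dq']).max(),s['force'],s['moment'])
im,_=snap('scene','a5'); im2,P=snap('side','b5')
o=np.vstack([cv2.resize(im[110:270,190:430],(440,290),interpolation=cv2.INTER_CUBIC),cv2.resize(im2[100:285,150:420],(440,300),interpolation=cv2.INTER_CUBIC)])
cv2.imwrite('pics/d5.png',cv2.cvtColor(o,cv2.COLOR_RGB2BGR))
e=np.array([np.cos(YAW),np.sin(YAW),0]); base=FAR-e*(A0+.29)
X=[base+e*(-.03+t)+[0,0,.202] for t in (0,.29)]
print('expected ends in side crop',((proj(P,X)-[150,100])*[440/270,300/185]+[0,290]).round())
```

```text
(-0.01, 0.2, 0.2)  12.41 [ 1.5  0.4 -1. ] [ 0.0007  0.0007 -0.0016] 0.0099
(-0.03, 0.2, 0)  13.07 [ 0.4  0.2 -0.8] [ 0.0003 -0.0003  0.0007] 0.0097
13.875 [0.6710475  0.10429755 0.20691803] 0.0010477406569133181 [ 0.51388219 -0.0310392   0.00295697] [ 0.07213163 -0.03947244 -0.04595329]
expected ends in side crop [[219. 410.]
 [ 32. 457.]]
```

View pics/d5.png

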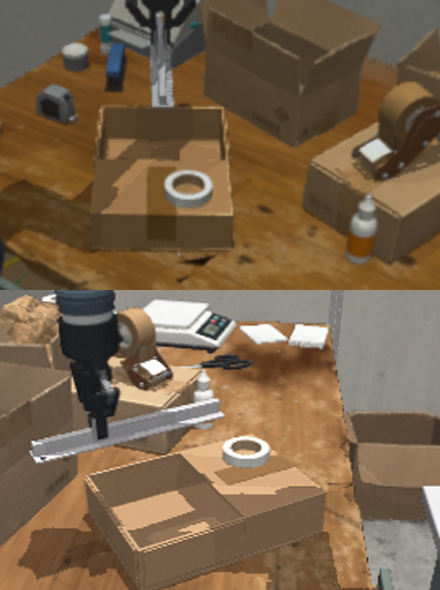

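The side view shows the ruler level, from about (222,408) to (35,457), against predicted ends of (219,410) and (32,457). The other things are where they were. I'm handing in.

```bash
python3 -c "
from cell import env
print(env.close_job()); s=env.read_state(); print(s['time'],s['finger_gap'])"
```

```text
the job is handed in; nothing more can be done
None
the job is handed in; nothing more can be done
```

The ruler is out of the carton and held level in the gripper. I handed the job in at about 14 s of the 38 s allowed.

**What I did:** I gripped the rib at 80 N and tilted the ruler 15° so its free end cleared the end wall. I drew it out diagonally, steepening to 22° on the way, then lifted it and turned it back to level.

**Last checks:**
- **Position:** the underside is at about z = 0.20 m, roughly 12 cm above the carton top. In the last side picture both ends lie within about 3 enlarged pixels of where a level ruler should be.
- **Grip:** the fingers read about 10 mm on the 12 mm rib throughout. In the wrist pictures up to the end of the lift the ruler had not slipped.
- **At rest:** joint speeds were about 0.001 rad/s.
- **Forces:** the readings between moves were under about 2 N, and no move tripped its 10 N force stop. I planned for at least 7 mm of clearance to the cover and 10 mm to the end wall.
- **Bystanders:** they looked unmoved in the final pictures.

**What disagreed:**
- **Ruler end and carton:** the first distant views put the ruler's end about 8 mm, and the carton about 3 mm, short of where the closer wrist view did. I used the wrist view for the ruler and shifted the carton 2.5 mm to suit.
- **Floor contact:** the vertical force eased by about 1 N at the end of the first tilt, so the covered end may have lightly touched the carton floor there.
- **Final force:** the last reading showed about 0 N vertical instead of the 1 to 1.7 N of ruler weight. I put this down to sensor noise, because the picture shows the ruler in the gripper.

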